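# Level the worktop shelf with its foot knob and hold it there

### The arm

A 6-joint arm with a two-finger parallel gripper is mounted at the origin on a cart in front of the work surface, level with it; the furniture and walls round the work are solid. World frame = base frame: x ahead of the robot, y to its left, z up, the work surface at z = 0. Lengths are in m, angles in degrees, forces in N, time in s.
With the tool pointing down it reaches from about 0.375 to 0.9 m from the base axis. Payload 3.1 kg.
Tool frame: the origin (TCP) lies at the very end of the fingers, on their centre line; the grasp point (between the pads) lies 19 mm behind it (bot.tcp_to_grasp is the distance from the TCP to the grasp point, in m); z points along the fingers, y is the direction in which the jaws open and shut (so a half turn about z gives the same grasp; the last joint's range is limited). The gripper opens to 87 mm and grips with 3 to 60 N. Pads are 19 mm wide; open, the fingers measure 117 mm over their backs; the gripper's body (75 mm by 190 mm) begins 51 mm behind the grasp point.
Start: joints at [-85.227, 30.224, 82.088, -0, 67.689, -10.227], TCP at [0.162, -0.604, 0.223] pointing down, gripper open.
Joint ranges: [-176.69, 176.69], [-43.24, 126.21], [12.49, 139.97], [-82, 262], [0, 151.66], [-163.58, 163.58]. Speed limits (degrees/s): [159.86, 159.86, 180, 180, 180, 180].

### API

Orientations are given as a 3x3 rotation matrix whose columns are the frame's x, y, z axes.
In Python, from rig import telemetry, eyes, order, bot gives the robot as it stands. The module is installed in compiled form; this text tells all that it offers.
- The arm moves only by the tool servo_tool, never from a script. Its argument "targets" is a list of rows, each a list of 2 entries, a list of its own where there are three numbers: the shift along the tool's x, y, z in m, then the turn, a rotation vector about the tool's x, y, z in rad. In form: [[[tx, ty, tz], [wx, wy, wz]], ...]. A call has 1 to 12 rows; each row is the pose to reach, as a shift and turn from the pose commanded when the call began, along the tool's axes at that moment; what a row does not reach only later rows make up. A row lasts 1/8 s, in which the tool goes at most 62.5 mm and 10.7 degrees, less where a joint would pass 70% of its speed; a pose out of reach is approached as far as the arm can. A call with a gripper value outside its range is refused whole. "gripper" is the finger opening in m, from 0 to 0.087, set as the call begins (left out, the last holds). The fingers move at their own pace and stop on an object; the grip force is fixed at half the most. Time passes only in rows, so rows that repeat a pose let the fingers close. It gives the time, the measured TCP pose, the force and the opening at its end, in the units of the state.
- telemetry.read_state(): the state, without advancing time (a new reading comes with each control period).
- eyes.capture(name): name is "scene" or "side" or "wrist"; returns a dict with "pixels" (480x640x3 uint8, blue, green, red), "intrinsics" (3x3 intrinsics, pixels), "extrinsics" (4x4, takes a point from camera to world coordinates); the wrist camera has in their place "T_tool_cam" (4x4, takes a point from camera to tool coordinates, whose origin is the TCP and whose axes are the flange's). Camera axes: x right, y down, z forward; pixel columns grow to the right and rows downward; lengths in m; the calibration is good to about 2 mm. A picture is of the moment at which its call begins: read the wrist's pose just before it. There is no depth.
- order.hand_in(): hands the job in, once; it reports no verdict.
The state is a dict: "time_s": time; "joint_positions": joint angles; "qvel": joint speeds; "tau": joint torques, N m; "position": TCP position; "tcp_rot": TCP orientation; "force": force on the tool from outside, world axes, zero at the start; "moment": the same for the moment, N m; "opening": opening from 0.0 (shut) to 1.0 (fully open).
Only numpy, scipy, OpenCV 4.12 (cv2) and the standard library are available. Lean on these libraries where they do the work, as an engineer would, in place of code of your own. Each camera call takes 0.05 s, during which the arm holds its last target. There are 200 camera calls.

### The job

Pick up the yellow spirit level, lay it flat in the black tray on the small worktop shelf and press it down firmly so that it sits flat on the board. Let go of it, then take the red foot knob, push it right in against its spring and turn it until the bubble stands midway between the two black lines. The shelf is level only while the knob is pushed in, so finish still holding the knob, pushed in, with the bubble centred; leave the mustard jar and the fish tin where they stand.

Things in the scene. Friction and masses are not known exactly. Their poses are not given: they have to be found in the camera images.
- spirit_level: Loose yellow spirit level, a block 90 x 26 x 26 mm (x, y, z), 0.1 kg, with flat top and sides. Origin: centre of its underside; x along its length, z up. On top a green vial along x with a white bubble and two black cross lines 11 mm either side of the middle. It is the same either way round.
- bubble (a joint): Where the bubble stands along the level's x axis, in m: 0 is midway between the lines. It floats uphill, 0.2 m per rad of tilt, to stops at +-0.022, and takes about a second to settle. With the level in the tray it shifts 16 mm per rad of knob turn, and 5 mm as the knob is pushed in.
- tray (a point): Centre of the floor of the black tray on the shelf's board; x along the tray and the shelf, away from the knob, z square to the board (tilts with it). The tray is 98 x 34 mm inside, its walls 4 mm thick and 6 mm high; its floor is about 51 mm above the worktop when level.
- board: The shelf's wooden board, 180 x 78 x 12 mm, with the tray on it; the shelf's frame (285 x 92 mm) is fixed. Origin: on the hinge across the board's far end, 6 mm under its top, 85 mm beyond the tray centre along x; axes as the tray's. At the start its knob end stands 0.06 to 0.12 rad too high. It gives a few mm when pressed, and springs back.
- foot_knob: The red foot knob on the sprung black block at the shelf's near end, 145 mm from the tray centre; axis within 0.03 rad of vertical: a ribbed cylinder 38 mm across, 32 mm high, over a black skirt 48 mm across, 5 mm thick. Origin: on its axis under the skirt, 48 mm above the worktop until pushed; 28 mm above that suits the middle between the finger pads.
- foot_press (a joint): Angle by which the foot knob is pushed down with the sprung knob end: 0 released, 0.025 rad at the stop (5.7 mm at the knob). It takes 4 N at first, 7 N at the stop, and springs back. Clockwise turning, seen from above, lowers the board's knob end, 0.08 rad per rad; it stays where turned (0.2 N m of friction). Level, with the knob pushed in, is 0.55 to 1.15 rad clockwise of the start.
- mustard: Bystander: glass mustard jar with a red lid, 62 mm across, 86 mm high. Origin: centre of its underside.
- fish_tin: Bystander: low fish tin with a turquoise lid, 63 x 105 x 26 mm. Origin: centre of its underside.

How it is judged:
By the outcome, as a careful person would: the job done as asked, in the order asked, and still so for the second after the job is handed in, while the arm keeps its last pose, push and grip.
It also fails if it takes over 64 s, if anything falls off the work surface, if the arm or the gripper's body presses on something with over 40 N, if the wrist force passes 120 N, or if a joint passes its speed limit or range.

## Working session

There is one attempt and no reset: what is moved stays moved. The work goes in short steps, Python scripts to look and compute and a tool call to move; the robot and the scene stay as the last step left them, time stands still between calls to the robot, and variables do not carry over. Pictures are saved under pics/ and viewed, about 8 in all and at most 12, crops included, and the job is handed in when it is done.

Besides the shell and the picture viewer there is one more tool, called after "Call:" by a JSON object that holds its "name" and its "arguments". servo_tool: Moves the arm, as the interface text tells. Its arguments: {"type":"object","properties":{"targets":{"type":"array","items":{"type":"array"}},"gripper":{"type":"number"}},"required":["targets"]}

```bash
mkdir -p pics; cat > h.py <<'E'
import numpy as np, cv2
from rig import telemetry, eyes, order, bot
def cap(name):
    s=telemetry.read_state(); d=eyes.capture(name); K=np.array(d["intrinsics"])
    if name=="wrist":
        T=np.eye(4); T[:3,:3]=s["tcp_rot"]; T[:3,3]=s["position"]; T=T@np.array(d["T_tool_cam"])
    else: T=np.array(d["extrinsics"])
    return np.array(d["pixels"]),K,T
def ray(K,T,uv,z):
    uv=np.atleast_2d(uv).astype(float)
    d=np.c_[uv,np.ones(len(uv))]@np.linalg.inv(K).T@T[:3,:3].T
    o=T[:3,3]; return o+d*((z-o[2])/d[:,2])[:,None]
def proj(K,T,P):
    P=np.atleast_2d(P); c=(P-T[:3,3])@T[:3,:3]; p=c@K.T; return p[:,:2]/p[:,2:]
def hsv(im): return cv2.cvtColor(im,cv2.COLOR_BGR2HSV)
E
python3 - <<'E'
from h import *
for n in ("scene","side","wrist"):
    im,K,T=cap(n); cv2.imwrite(f"pics/{n}0.png",im); np.savez(f"pics/{n}0.npz",im=im,K=K,T=T); print(n,K[0,0],T.round(3).tolist())
s=telemetry.read_state(); print(s["time_s"],np.round(s["tcp_rot"],3).tolist(),s["opening"],s["force"])
E
```

```text
scene 566.1736436065604 [[0.507, -0.376, 0.776, -0.149], [-0.862, -0.237, 0.449, -0.831], [0.016, -0.896, -0.444, 0.501], [0.0, 0.0, 0.0, 1.0]]
side 455.92676321804703 [[-1.0, -0.02, 0.013, 0.611], [-0.021, 0.479, -0.877, 0.422], [0.011, -0.877, -0.48, 0.491], [0.0, 0.0, 0.0, 1.0]]
wrist 336.1655264815433 [[0.257, -0.934, -0.249, 0.229], [-0.966, -0.249, -0.064, -0.585], [-0.002, 0.257, -0.966, 0.383], [0.0, 0.0, 0.0, 1.0]]
0.15 [[0.966, 0.259, -0.0], [0.259, -0.966, 0.002], [0.0, -0.002, -1.0]] 0.9987392528039867 [-0.08883789  0.68364416  0.48405026]
```

View pics/scene0.png

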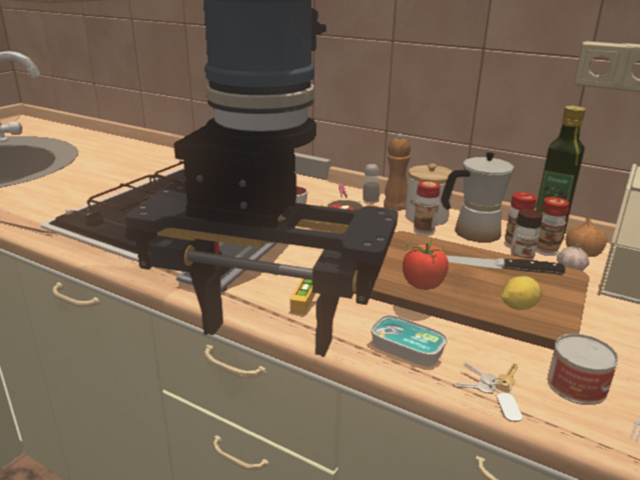

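View pics/side0.png

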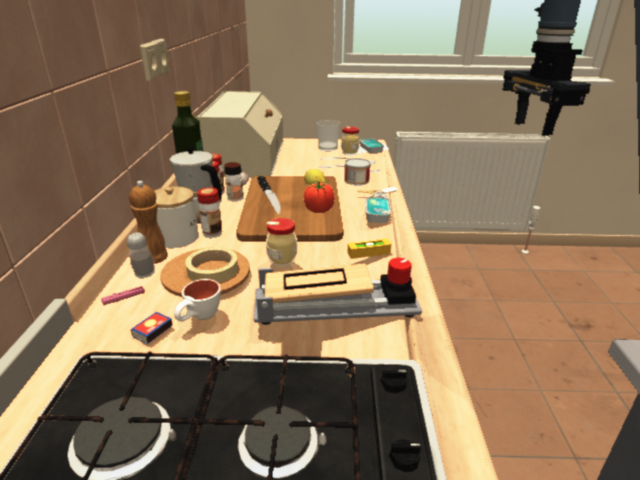

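The side view shows the level at (369,247), the knob at (400,270), the tray at about (313,280) and the mustard jar at (282,243), close behind the tray. The fish tin is at (377,209). In the scene view the gripper hides the shelf.

```bash
python3 - <<'E'
from h import *
d=np.load("pics/side0.npz"); im,K,T=d["im"],d["K"],d["T"]; H=hsv(im)
def box(m,x0,x1,y0,y1):
    z=np.zeros_like(m); z[y0:y1,x0:x1]=m[y0:y1,x0:x1]; return z
def big(m):
    c,_=cv2.findContours(m,0,2); return max(c,key=cv2.contourArea)
y=big(box(cv2.inRange(H,(20,150,90),(35,255,255)),340,395,230,262)); r=cv2.minAreaRect(y); print("level",r, ray(K,T,cv2.boxPoints(r),0.013).round(3).tolist())
k=big(box(cv2.inRange(H,(0,150,80),(8,255,255))|cv2.inRange(H,(172,150,80),(180,255,255)),380,418,250,292)); print("knob",cv2.boundingRect(k)); x,yy,w,h=cv2.boundingRect(k)
print("knob mid",ray(K,T,[x+w/2,yy+h/2],0.069))
b=big(box(cv2.inRange(H,(0,0,0),(180,255,70)),275,352,262,295)); r=cv2.minAreaRect(b); print("tray",r,ray(K,T,cv2.boxPoints(r),0.065).round(3).tolist())
m=big(box(cv2.inRange(H,(0,150,80),(8,255,255))|cv2.inRange(H,(172,150,80),(180,255,255)),262,300,215,238)); x,yy,w,h=cv2.boundingRect(m); print("jar lid",ray(K,T,[x+w/2,yy+h/2],0.08), (x,yy,w,h))
print("tin",ray(K,T,[377,205],0.026))
cv2.imwrite("pics/s1.png",cv2.resize(im[190:330,240:430],None,fx=4,fy=4,interpolation=2))
E
```

```text
level ((369.038330078125, 243.86441040039062), (7.170908451080322, 41.87391662597656), 83.9909896850586) [[0.571, -0.438, 0.013], [0.479, -0.461, 0.013], [0.481, -0.429, 0.013], [0.57, -0.407, 0.013]]
knob (387, 257, 25, 27)
knob mid [[ 0.48952579 -0.24174002  0.069     ]]
tray ((315.03961181640625, 284.3960266113281), (2.786104202270508, 60.498260498046875), 84.2894058227539) [[0.682, -0.194, 0.065], [0.584, -0.215, 0.065], [0.583, -0.207, 0.065], [0.681, -0.186, 0.065]]
jar lid [[ 0.70694714 -0.37649356  0.08      ]] (267, 218, 28, 17)
tin [[ 0.49542927 -0.60720054  0.026     ]]
```

View pics/s1.png

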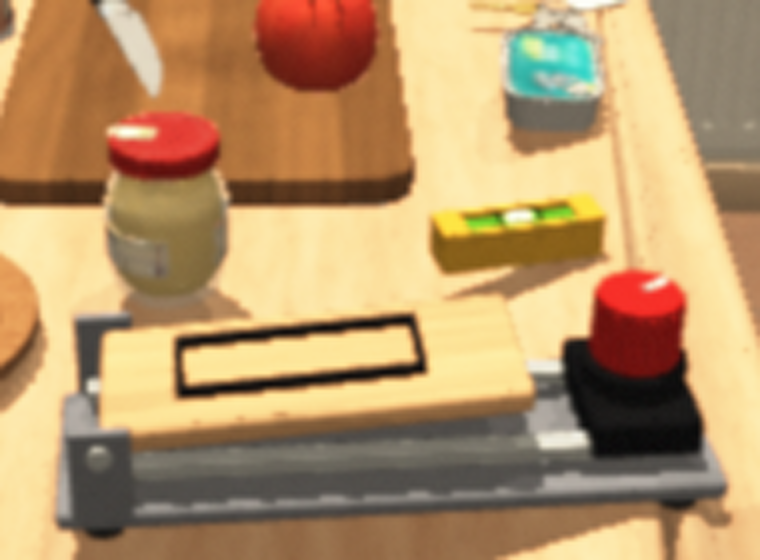

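Call:
{"name": "servo_tool", "arguments": {"targets": [[[0.03,-0.009,0],[0,0,0]],[[0.07,-0.02,0],[0,0,0]],[[0.12,-0.035,0],[0,0,0]],[[0.17,-0.05,0],[0,0,0]],[[0.22,-0.065,0],[0,0,0]],[[0.27,-0.079,0],[0,0,0]],[[0.32,-0.094,0],[0,0,0]],[[0.36,-0.105,0],[0,0,0]],[[0.39,-0.114,0],[0,0,0]],[[0.405,-0.119,0],[0,0,0]],[[0.413,-0.121,0],[0,0,0]],[[0.413,-0.121,0],[0,0,0]]]}}

```text
time_s: 1.65
position: [0.529, -0.3802, 0.2224]
tcp_rot: [[0.966, 0.259, -0.001], [0.259, -0.966, -0.0], [-0.001, -0.0, -1.0]]
force: [-0.7, 0.4, 0.8]
opening: 0.997
```

```bash
python3 - <<'E'
from h import *
for n in ("scene","wrist"):
    im,K,T=cap(n); cv2.imwrite(f"pics/{n}1.png",im); np.savez(f"pics/{n}1.npz",im=im,K=K,T=T)
print(T.round(3).tolist())
im2=np.load("pics/scene1.npz")["im"]
cv2.imwrite("pics/c1.png",np.hstack([cv2.resize(im,(400,300)),cv2.resize(im2,(400,300))]))
E
```

```text
[[0.257, -0.934, -0.25, 0.596], [-0.966, -0.248, -0.066, -0.362], [-0.001, 0.258, -0.966, 0.384], [0.0, 0.0, 0.0, 1.0]]
```

View pics/wrist1.png

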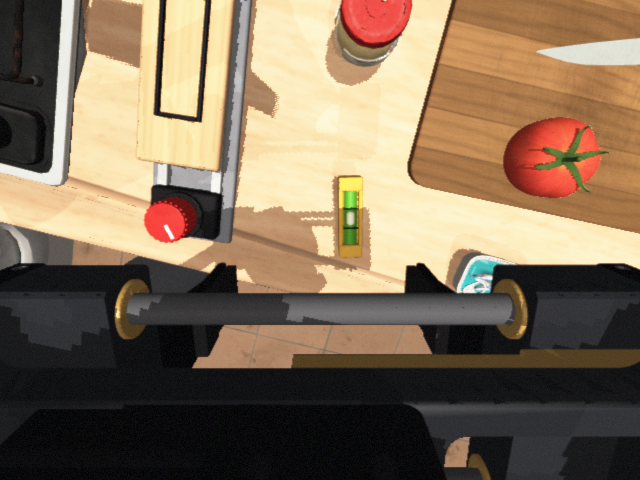

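The wrist view shows the level at (350,217), the knob at (172,218) and the tray outline at x 155–210, running off the top of the image. The jar lid is at (377,12) and the tin at (485,275).

```bash
cat >> h.py <<'E'
def big(m,roi):
    z=np.zeros_like(m); x0,x1,y0,y1=roi; z[y0:y1,x0:x1]=m[y0:y1,x0:x1]
    c,_=cv2.findContours(z,0,2); return max(c,key=cv2.contourArea)
def yel(H): return cv2.inRange(H,(20,150,60),(80,255,255))
def red(H): return cv2.inRange(H,(0,150,60),(8,255,255))|cv2.inRange(H,(172,150,60),(180,255,255))
def rect(P):
    c=P.mean(0); e=[P[1]-P[0],P[2]-P[1]]; l=[np.linalg.norm(v) for v in e]; v=e[int(np.argmax(l))]
    return c.round(4),np.round(l,4),round(float(np.degrees(np.arctan2(v[1],v[0]))),2)
E
python3 - <<'E'
from h import *
d=np.load("pics/wrist1.npz"); im,K,T=d["im"],d["K"],d["T"]; H=hsv(im)
y=big(yel(H),(325,375,165,265)); r=cv2.minAreaRect(y); print("level",r,rect(ray(K,T,cv2.boxPoints(r),0.026)),rect(ray(K,T,cv2.boxPoints(r),0.013)))
k=big(red(H),(130,205,185,250)); print(cv2.minEnclosingCircle(k)); 
(c,rr)=cv2.minEnclosingCircle(k); print("knobtop",ray(K,T,c,0.085))
b=big(cv2.inRange(H,(0,0,0),(180,255,60)),(145,220,0,130)); q=b.reshape(-1,2); 
for f in (lambda p:p[0]+p[1],lambda p:p[0]-p[1]):
    p=min(q,key=lambda t:-t[1]*3+ (t[0] if f is None else 0)); 
r=cv2.minAreaRect(b); print("trayrect",r,ray(K,T,cv2.boxPoints(r),0.065).round(3).tolist())
d=np.load("pics/side0.npz"); K,T=d["K"],d["T"]
px=np.array([[177,340],[418,315],[425,368],[180,395]])/4+[240,190]
for z in (.055,.06,.065): P=ray(K,T,px,z); print(z,P.mean(0),P.round(3).tolist())
E
```

```text
level ((350.0, 211.0), (68.0, 24.0), 90.0) (array([ 0.5342, -0.4116,  0.026 ]), array([0.0253, 0.0751]), -163.3) (array([ 0.532 , -0.4134,  0.013 ]), array([0.0263, 0.0778]), -163.3)
((170.29623413085938, 218.70062255859375), 26.32842445373535)
knobtop [[ 0.49627416 -0.24704489  0.085     ]]
trayrect ((181.7632598876953, 59.31404113769531), (49.35651779174805, 121.36085510253906), 3.052882432937622) [[0.578, -0.212, 0.065], [0.674, -0.204, 0.065], [0.683, -0.244, 0.065], [0.587, -0.255, 0.065]]
0.055 [ 0.63376022 -0.23276248  0.055     ] [[0.688, -0.241, 0.055], [0.583, -0.266, 0.055], [0.581, -0.224, 0.055], [0.683, -0.2, 0.055]]
0.06 [ 0.63349669 -0.22526381  0.06      ] [[0.687, -0.234, 0.06], [0.583, -0.258, 0.06], [0.581, -0.216, 0.06], [0.682, -0.193, 0.06]]
0.065 [ 0.63323316 -0.21776514  0.065     ] [[0.686, -0.226, 0.065], [0.584, -0.25, 0.065], [0.582, -0.209, 0.065], [0.681, -0.186, 0.065]]
```

Call:
{"name": "servo_tool", "arguments": {"targets": [[[-0.002,0.008,0.02],[0,0,0]],[[-0.004,0.02,0.05],[0,0,0]],[[-0.006,0.028,0.08],[0,0,0]],[[-0.008,0.032,0.1],[0,0,0]],[[-0.008,0.032,0.1],[0,0,0]],[[-0.008,0.032,0.1],[0,0,0]]]}}

```text
time_s: 2.5
position: [0.5302, -0.4133, 0.1232]
tcp_rot: [[0.966, 0.259, 0.001], [0.259, -0.966, -0.001], [0.001, 0.001, -1.0]]
force: [-0.0, -0.2, -0.3]
opening: 1.0
```

```bash
python3 - <<'E'
from h import *
im,K,T=cap("wrist"); cv2.imwrite("pics/wrist2.png",im); np.savez("pics/wrist2.npz",im=im,K=K,T=T)
print(proj(K,T,[telemetry.read_state()["position"]]))
H=hsv(im); y=big(yel(H),(220,420,0,480)); r=cv2.minAreaRect(y); print("level",r,rect(ray(K,T,cv2.boxPoints(r),0.026)),ray(K,T,cv2.boxPoints(r),0.026).round(4).tolist())
E
```

```text
[[321.40608139 282.14291555]]
level ((320.43328857421875, 233.99520874023438), (106.3045425415039, 32.26467514038086), 89.36341094970703) (array([ 0.528 , -0.4135,  0.026 ]), array([0.0247, 0.088 ]), -163.78) [[0.5671, -0.3899, 0.026], [0.5737, -0.4137, 0.026], [0.4892, -0.4382, 0.026], [0.482, -0.4124, 0.026]]
```

View pics/wrist2.png

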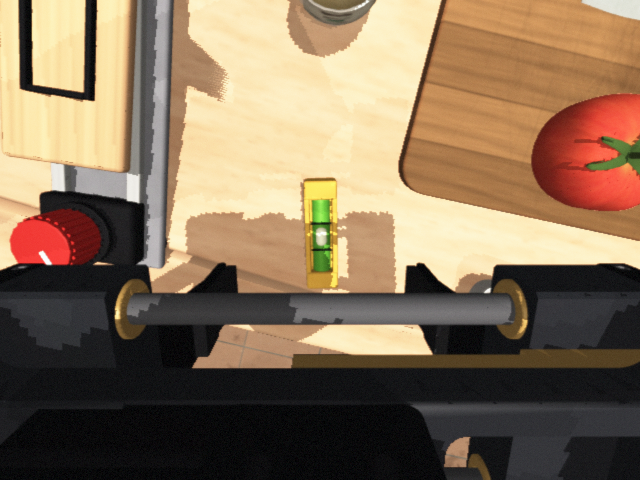

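The level is at (0.528,-0.4135), with the tool yaw within 1° of it. I'll go down and grip it 10 mm up, so the fingertips clear the tray walls.

Call:
{"name": "servo_tool", "arguments": {"targets": [[[-0.001,0,0.02],[0,0,0]],[[-0.002,0,0.045],[0,0,0]],[[-0.002,0,0.07],[0,0,-0.01]],[[-0.002,0,0.09],[0,0,-0.015]],[[-0.002,0,0.105],[0,0,-0.015]],[[-0.002,0,0.113],[0,0,-0.015]],[[-0.002,0,0.113],[0,0,-0.015]]]}}

```text
time_s: 3.42
position: [0.528, -0.4133, 0.0092]
tcp_rot: [[0.962, 0.273, -0.0], [0.273, -0.962, 0.0], [-0.0, -0.001, -1.0]]
force: [-0.0, 0.3, 0.2]
opening: 1.005
```

Call:
{"name": "servo_tool", "arguments": {"targets": [[[0,0,0],[0,0,0]],[[0,0,0],[0,0,0]],[[0,0,0],[0,0,0]],[[0,0,0],[0,0,0]],[[0,0,0],[0,0,0]],[[0,0,0],[0,0,0]],[[0,0,0],[0,0,0]],[[0,0,0],[0,0,0]]], "gripper": 0.015}}

```text
time_s: 4.42
position: [0.5281, -0.4135, 0.0095]
tcp_rot: [[0.962, 0.273, 0.0], [0.273, -0.962, -0.0], [0.0, 0.0, -1.0]]
force: [-0.4, 0.4, -0.8]
opening: 0.296
```

Call:
{"name": "servo_tool", "arguments": {"targets": [[[0,0,-0.02],[0,0,0]],[[0,0,-0.05],[0,0,0]],[[0,0,-0.09],[0,0,0]],[[0,0,-0.12],[0,0,0]],[[0,0,-0.14],[0,0,0]],[[0,0,-0.14],[0,0,0]]]}}

```text
time_s: 5.18
position: [0.5291, -0.4145, 0.1529]
tcp_rot: [[0.962, 0.273, 0.004], [0.273, -0.962, -0.004], [0.003, 0.005, -1.0]]
force: [-0.6, 0.4, -1.3]
opening: 0.297
```

Call:
{"name": "servo_tool", "arguments": {"targets": [[[0.01,-0.012,0],[0,0,0]],[[0.03,-0.038,0],[0,0,0]],[[0.055,-0.07,0],[0,0,0]],[[0.075,-0.096,0],[0,0,0]],[[0.083,-0.106,0],[0,0,0]],[[0.083,-0.106,0],[0,0,0]],[[0.083,-0.106,0],[0,0,0]]]}}

```text
time_s: 6.05
position: [0.5786, -0.2898, 0.1493]
tcp_rot: [[0.962, 0.273, -0.0], [0.273, -0.962, -0.0], [-0.0, 0.0, -1.0]]
force: [0.2, -1.0, -0.4]
opening: 0.295
```

```bash
python3 - <<'E'
from h import *
im,K,T=cap("wrist"); cv2.imwrite("pics/wrist3.png",im); np.savez("pics/wrist3.npz",im=im,K=K,T=T)
s,Ks,Ts=cap("side"); np.savez("pics/side3.npz",im=s,K=Ks,T=Ts); cv2.imwrite("pics/side3.png",s)
E
```

```text
(no output)
```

View pics/wrist3.png

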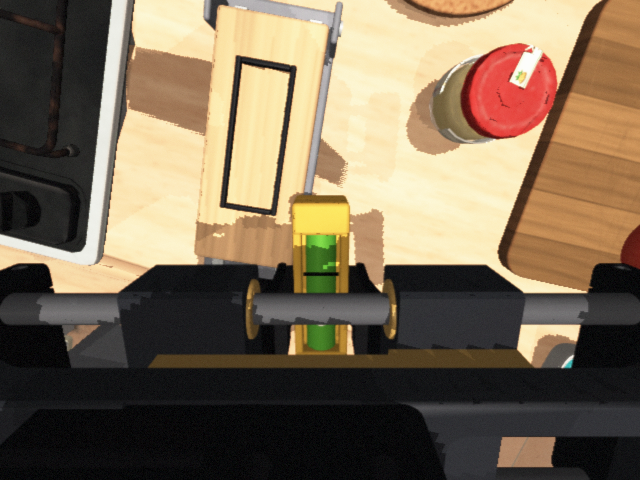

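The tray is fully visible, with its outer corners near (238,57), (295,68), (276,213) and (222,207). The level is held straight between the fingers. Next I'll triangulate the tray corners with the side view.

```bash
cat >> h.py <<'E'
def quad(im,roi,vmax=70):
    m=cv2.inRange(hsv(im),(0,0,0),(180,255,vmax)); c=big(m,roi); h=cv2.convexHull(c)
    for e in np.arange(1,15,.5):
        q=cv2.approxPolyDP(h,e,True)
        if len(q)<=4: break
    return q.reshape(-1,2).astype(float)
def tri(a,b):
    (K1,T1,u1),(K2,T2,u2)=a,b
    P=[K@np.linalg.inv(T)[:3] for K,T in((K1,T1),(K2,T2))]
    X=cv2.triangulatePoints(P[0],P[1],u1.T,u2.T); return (X[:3]/X[3]).T
E
python3 - <<'E'
from h import *
w=np.load("pics/wrist3.npz"); s=np.load("pics/side0.npz")
qw=quad(w["im"],(212,303,50,222)); qs=quad(s["im"],(278,350,262,294),110); print(qw.tolist(),qs.tolist())
Kw,Tw,Ks,Ts=w["K"],w["T"],s["K"],s["T"]
def order4(K,T,q):
    P=ray(K,T,q,.065)[:,:2]; c=P.mean(0); u=np.array([.973,.23]); v=np.array([-.23,.973]); a=(P-c)@u; b=(P-c)@v
    return q[[ [i for i in range(len(q)) if (a[i]>0)==x and (b[i]>0)==y][0] for x,y in((1,1),(1,0),(0,0),(0,1))]]
qw=order4(Kw,Tw,qw); qs=order4(Ks,Ts,qs)
X=tri((Kw,Tw,qw),(Ks,Ts,qs)); print(X.round(4).tolist(),X.mean(0))
print("repro",(proj(Kw,Tw,X)-qw).round(1).tolist())
d=(X[0]+X[1]-X[2]-X[3])/2; print("len",np.linalg.norm(d),"yaw",np.degrees(np.arctan2(d[1],d[0])),"tilt",-d[2]/np.linalg.norm(d)); e=(X[0]-X[1]+X[3]-X[2])/2; print("wid",np.linalg.norm(e))
st=telemetry.read_state(); p=st["position"]; R=np.array(st["tcp_rot"])
print("exp level top ends",proj(Kw,Tw,[p+R@[.045,y,.0095-.026] for y in(-.013,.013)]).round(1).tolist(), proj(Kw,Tw,[p+R@[.045,y,.0095] for y in(-.013,.013)]).round(1).tolist())
E
```

```text
[[237.0, 56.0], [295.0, 67.0], [274.0, 214.0], [221.0, 206.0]] [[345.0, 282.0], [284.0, 288.0], [285.0, 274.0], [342.0, 269.0]]
[[0.6849, -0.1997, 0.0568], [0.6877, -0.2398, 0.0583], [0.5875, -0.2508, 0.064], [0.5829, -0.2113, 0.0636]] [ 0.63574952 -0.2254143   0.06067915]
repro [[-0.3, 0.9], [-0.8, 2.5], [0.2, -1.2], [0.3, -1.6]]
len 0.10188487908479638 yaw 6.4008991950925935 tilt 0.06091775148570785
wid 0.04001063183808858
exp level top ends [[292.0, 202.0], [351.6, 202.0]] [[296.2, 193.4], [347.1, 193.4]]
```

Call:
{"name": "servo_tool", "arguments": {"targets": [[[0.01,-0.006,0],[0.001,-0.015,0.025]],[[0.025,-0.016,0],[0.003,-0.035,0.06]],[[0.045,-0.03,0.005],[0.005,-0.06,0.11]],[[0.062,-0.041,0.015],[0.0065,-0.085,0.154]],[[0.0726,-0.0473,0.03],[0.0065,-0.085,0.154]],[[0.0726,-0.0473,0.045],[0.0065,-0.085,0.154]],[[0.0726,-0.0473,0.054],[0.0065,-0.085,0.154]],[[0.0726,-0.0473,0.054],[0.0065,-0.085,0.154]],[[0.0726,-0.0473,0.054],[0.0065,-0.085,0.154]]]}}

```text
time_s: 7.28
position: [0.6358, -0.2242, 0.096]
tcp_rot: [[0.989, 0.122, -0.084], [0.121, -0.993, -0.011], [-0.084, 0.001, -0.996]]
force: [-0.2, 1.1, -0.9]
opening: 0.299
```

```bash
python3 - <<'E'
from h import *
im,K,T=cap("wrist"); cv2.imwrite("pics/wrist4.png",im); np.savez("pics/wrist4.npz",im=im,K=K,T=T,p=telemetry.read_state()["position"],R=telemetry.read_state()["tcp_rot"])
s,Ks,Ts=cap("side"); np.savez("pics/side4.npz",im=s,K=Ks,T=Ts)
cv2.imwrite("pics/c4.png",np.vstack([im[40:380,120:520],cv2.resize(s[200:330,250:430],(400,289),interpolation=2)]))
print(telemetry.read_state()["force"])
E
```

```text
[-1.31751417  0.22414119  0.18314701]
```

View pics/c4.png

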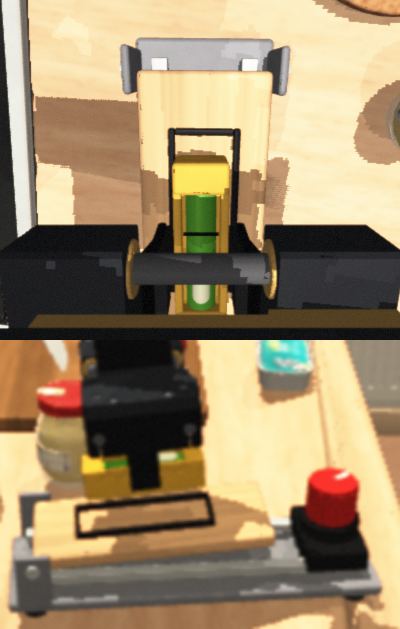

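In this crop the tray's far wall spans (169..240,130), the level sits between its side walls, and the yaw agrees. I'll work out the tray offset in the tool frame.

```bash
python3 - <<'E'
from h import *
d=np.load("pics/wrist4.npz"); im,K,T,p,R=[d[k] for k in("im","K","T","p","R")]
m=cv2.inRange(hsv(im),(0,0,0),(180,255,70))
Tt=np.eye(4); Tt[:3,:3]=R; Tt[:3,3]=p; Tc=np.linalg.inv(Tt)@T
# far wall rows & side wall columns (full-image coords)
for r in (185,195,205): 
    xs=np.where(m[r,270:375])[0]+270; print(r,xs.min() if len(xs) else None,xs.max() if len(xs) else None, xs.tolist())
for c in (300,320,345):
    ys=np.where(m[150:195,c])[0]+150; print(c,ys.tolist())
q=np.array([[289,170],[360,170]],float)
for z in (.028,.032,.036): print(z,ray(K,Tc,q,z).round(4).tolist())
y=big(cv2.inRange(hsv(im),(18,120,100),(34,255,255)),(285,360,188,250)); print(cv2.boundingRect(y))
print(proj(K,Tc,[[.045,-.013,-.0165],[.045,.013,-.0165],[.045,-.013,.0095],[.045,.013,.0095]]).round(1).tolist())
E
```

```text
185 289 358 [289, 290, 291, 292, 293, 294, 353, 354, 355, 356, 357, 358]
195 289 358 [289, 290, 291, 292, 293, 294, 353, 354, 355, 356, 357, 358]
205 289 358 [289, 290, 291, 353, 354, 355, 356, 357, 358]
300 [169, 170, 171, 172, 173, 174]
320 [169, 170, 171, 172, 173, 174]
345 [169, 170, 171, 172, 173, 174]
0.028 [[0.0551, -0.0177, 0.028], [0.055, 0.0217, 0.028]]
0.032 [[0.0548, -0.0181, 0.032], [0.0547, 0.0222, 0.032]]
0.036 [[0.0545, -0.0185, 0.036], [0.0544, 0.0226, 0.036]]
(292, 195, 58, 55)
[[291.0, 201.4], [350.8, 201.3], [295.4, 192.8], [346.4, 192.8]]
```

Call:
{"name": "servo_tool", "arguments": {"targets": [[[0.002,0.002,0],[0,0,0]],[[0.002,0.002,0.006],[0,0,0]],[[0.002,0.002,0.012],[0,0,0]],[[0.002,0.002,0.018],[0,0,0]],[[0.002,0.002,0.018],[0,0,0]]]}}

```text
time_s: 8.0
position: [0.6358, -0.225, 0.0764]
tcp_rot: [[0.989, 0.122, -0.086], [0.122, -0.992, -0.01], [-0.087, -0.001, -0.996]]
force: [-0.3, -0.4, -2.2]
opening: 0.293
```

Call:
{"name": "servo_tool", "arguments": {"targets": [[[0,0,0.002],[0,0,0]],[[0,0,0.004],[0,0,0]],[[0,0,0.005],[0,0,0]],[[0,0,0.005],[0,0,0]]]}}

```text
time_s: 8.5
position: [0.636, -0.2254, 0.0724]
tcp_rot: [[0.989, 0.122, -0.084], [0.122, -0.992, -0.01], [-0.085, 0.0, -0.996]]
force: [-0.3, -0.7, -1.7]
opening: 0.296
```

Call:
{"name": "servo_tool", "arguments": {"targets": [[[0,0,0.001],[0,0,0]],[[0,0,0.002],[0,0,0]],[[0,0,0.003],[0,0,0]],[[0,0,0.003],[0,0,0]]]}}

```text
time_s: 9.0
position: [0.6357, -0.2254, 0.0693]
tcp_rot: [[0.989, 0.122, -0.085], [0.122, -0.992, -0.01], [-0.085, -0.0, -0.996]]
force: [0.1, 0.6, -1.4]
opening: 0.297
```

Call:
{"name": "servo_tool", "arguments": {"targets": [[[0,0,0.001],[0,0,0]],[[0,0,0.002],[0,0,0]],[[0,0,0.002],[0,0,0]]]}}

```text
time_s: 9.38
position: [0.6356, -0.2254, 0.0673]
tcp_rot: [[0.989, 0.122, -0.085], [0.122, -0.992, -0.01], [-0.085, -0.0, -0.996]]
force: [-0.5, -0.0, -1.4]
opening: 0.294
```

Call:
{"name": "servo_tool", "arguments": {"targets": [[[0,0,0.001],[0,0,0]],[[0,0,0.002],[0,0,0]],[[0,0,0.002],[0,0,0]]]}}

```text
time_s: 9.75
position: [0.6356, -0.2255, 0.0667]
tcp_rot: [[0.989, 0.122, -0.084], [0.122, -0.992, -0.011], [-0.085, 0.0, -0.996]]
force: [-2.9, 1.7, 5.1]
opening: 0.298
```

Contact came with the level's underside at z ≈ 0.0576. That implies a tilt of 0.078, so the level is inside the tray and not on a wall. Now I'll press.

Call:
{"name": "servo_tool", "arguments": {"targets": [[[0,0,0.001],[0,0,0]],[[0,0,0.002],[0,0,0]],[[0,0,0.002],[0,0,0]]]}}

```text
time_s: 10.12
position: [0.6355, -0.2255, 0.0664]
tcp_rot: [[0.989, 0.122, -0.084], [0.122, -0.992, -0.011], [-0.085, 0.001, -0.996]]
force: [-4.7, 1.5, 12.3]
opening: 0.296
```

Call:
{"name": "servo_tool", "arguments": {"targets": [[[0,0,0.001],[0,0,0]],[[0,0,0.002],[0,0,0]],[[0,0,0.002],[0,0,0]],[[0,0,0.002],[0,0,0]]]}}

```text
time_s: 10.62
position: [0.6352, -0.2256, 0.0655]
tcp_rot: [[0.989, 0.123, -0.084], [0.122, -0.992, -0.011], [-0.085, 0.001, -0.996]]
force: [-5.5, 1.6, 16.5]
opening: 0.295
```

Call:
{"name": "servo_tool", "arguments": {"targets": [[[0,0,0.001],[0,0,0]],[[0,0,0.002],[0,0,0]],[[0,0,0.003],[0,0,0]],[[0,0,0.003],[0,0,0]],[[0,0,0.003],[0,0,0]]]}}

```text
time_s: 11.25
position: [0.6349, -0.2257, 0.0639]
tcp_rot: [[0.989, 0.123, -0.084], [0.122, -0.992, -0.012], [-0.085, 0.001, -0.996]]
force: [-7.3, 2.0, 22.5]
opening: 0.295
```

Call:
{"name": "servo_tool", "arguments": {"targets": [[[0,0,-0.003],[0,0,0]],[[0,0,-0.005],[0,0,0]],[[0,0,-0.0065],[0,0,0]],[[0,0,-0.0065],[0,0,0]]]}}

```text
time_s: 11.75
position: [0.6355, -0.2256, 0.0661]
tcp_rot: [[0.989, 0.123, -0.084], [0.122, -0.992, -0.011], [-0.085, 0.001, -0.996]]
force: [-1.8, 0.1, 6.7]
opening: 0.294
```

Call:
{"name": "servo_tool", "arguments": {"targets": [[[0,0,0],[0,0,0]],[[0,0,0],[0,0,0]],[[0,0,0],[0,0,0]],[[0,0,0],[0,0,0]],[[0,0,0],[0,0,0]],[[0,0,-0.01],[0,0,0]],[[0,0,-0.03],[0,0,0]],[[0,0,-0.06],[0,0,0]],[[0,0,-0.07],[0,0,0]],[[0,0,-0.07],[0,0,0]]], "gripper": 0.06}}

```text
time_s: 13.0
position: [0.6421, -0.2251, 0.1364]
tcp_rot: [[0.989, 0.122, -0.082], [0.122, -0.992, -0.012], [-0.083, 0.002, -0.997]]
force: [-0.0, 0.3, 0.1]
opening: 0.687
```

```bash
python3 - <<'E'
from h import *
im,K,T=cap("wrist"); np.savez("pics/wrist5.npz",im=im,K=K,T=T)
s,Ks,Ts=cap("side"); np.savez("pics/side5.npz",im=s,K=Ks,T=Ts)
cv2.imwrite("pics/c5.png",np.vstack([im[40:380,120:520],cv2.resize(s[240:330,250:430],(400,200),interpolation=2)]))
E
```

```text
(no output)
```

View pics/c5.png

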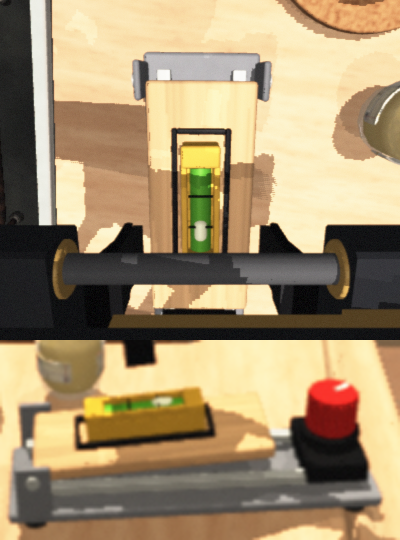

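The level lies in the tray with a clear gap all round, and the bubble is at the knob end, uphill as expected. Next I'll move above the knob with the tool vertical.

Call:
{"name": "servo_tool", "arguments": {"targets": [[[-0.015,0,-0.001],[0,0.01,0]],[[-0.04,0,-0.001],[0,0.03,0]],[[-0.07,0,-0.001],[0,0.05,0]],[[-0.1,0,-0.001],[0,0.07,0]],[[-0.13,0,-0.001],[0,0.085,0]],[[-0.147,0,-0.001],[0,0.085,0]],[[-0.1523,0,-0.001],[0,0.085,0]],[[-0.1523,0,-0.001],[0,0.085,0]],[[-0.1523,0,-0.001],[0,0.085,0]]], "gripper": 0.075}}

```text
time_s: 14.22
position: [0.4919, -0.2435, 0.1486]
tcp_rot: [[0.992, 0.123, 0.001], [0.123, -0.992, -0.001], [0.001, 0.001, -1.0]]
force: [0.1, -0.0, 0.5]
opening: 0.865
```

```bash
python3 - <<'E'
from h import *
im,K,T=cap("wrist"); np.savez("pics/wrist6.npz",im=im,K=K,T=T)
st=telemetry.read_state(); p,R=np.array(st["position"]),np.array(st["tcp_rot"]); print(st["joint_positions"])
k=red(hsv(im)); c=big(k,(240,400,100,330)); print(cv2.boundingRect(c),cv2.minEnclosingCircle(c))
s,Ks,Ts=cap("side"); c=big(red(hsv(s)),(380,418,250,292)); x,y,w,h=cv2.boundingRect(c); print((x,y,w,h),ray(Ks,Ts,[x+w/2,y+h/2],.069))
print("proj expected top",proj(K,T,[[.4915,-.2435,.085]]),"bottom",proj(K,T,[[.4915,-.2435,.053]]))
a,_,_=cap("scene"); cv2.imwrite("pics/c6.png",np.hstack([im[100:400,170:470],a[150:450,150:450]]))
E
```

```text
[-3.79997443e+01  3.01539906e+01  9.72541467e+01 -4.54081393e-03
  5.25542050e+01  4.49315688e+01]
(290, 211, 58, 62) ((318.2138366699219, 241.50482177734375), 30.50567054748535)
(387, 257, 24, 28) [[ 0.49058432 -0.24011396  0.069     ]]
proj expected top [[320.86194878 246.49335666]] bottom [[320.83514938 234.5166392 ]]
```

View pics/c6.png

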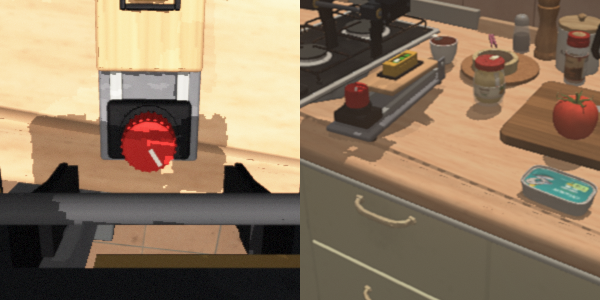

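The knob top is at about (318,247), within 2 mm of where I expected it. The scene camera also sees the level. I'll go down and grip.

Call:
{"name": "servo_tool", "arguments": {"targets": [[[0,-0.0015,0.015],[0,0,0]],[[0,-0.0015,0.04],[0,0,0]],[[0,-0.0015,0.065],[0,0,0]],[[0,-0.0015,0.082],[0,0,0]],[[0,-0.0015,0.09],[0,0,0]],[[0,-0.0015,0.09],[0,0,0]]]}}

```text
time_s: 15.12
position: [0.4905, -0.2417, 0.0582]
tcp_rot: [[0.992, 0.122, -0.001], [0.122, -0.992, 0.0], [-0.001, -0.001, -1.0]]
force: [-0.2, 0.3, 0.4]
opening: 0.863
```

Call:
{"name": "servo_tool", "arguments": {"targets": [[[0,0,0],[0,0,0]],[[0,0,0],[0,0,0]],[[0,0,0],[0,0,0]],[[0,0,0],[0,0,0]],[[0,0,0],[0,0,0]],[[0,0,0],[0,0,0]],[[0,0,0],[0,0,0]]], "gripper": 0.025}}

```text
time_s: 16.0
position: [0.4907, -0.2419, 0.0588]
tcp_rot: [[0.992, 0.122, -0.0], [0.122, -0.992, -0.0], [-0.0, 0.0, -1.0]]
force: [-0.7, 0.4, 1.8]
opening: 0.43
```

Call:
{"name": "servo_tool", "arguments": {"targets": [[[0,0,0.002],[0,0,0]],[[0,0,0.004],[0,0,0]],[[0,0,0.006],[0,0,0]],[[0,0,0.007],[0,0,0]],[[0,0,0.007],[0,0,0]]]}}

```text
time_s: 16.62
position: [0.4903, -0.242, 0.0528]
tcp_rot: [[0.992, 0.123, -0.0], [0.123, -0.992, -0.0], [-0.0, 0.0, -1.0]]
force: [-3.4, 0.8, 11.3]
opening: 0.433
```

The knob is fully in: 6 mm of travel and 11 N. I'll turn it clockwise, which is +z in the tool frame.

Call:
{"name": "servo_tool", "arguments": {"targets": [[[0,0,0],[0,0,0.05]],[[0,0,0],[0,0,0.13]],[[0,0,0],[0,0,0.21]],[[0,0,0],[0,0,0.29]],[[0,0,0],[0,0,0.37]],[[0,0,0],[0,0,0.45]],[[0,0,0],[0,0,0.53]],[[0,0,0],[0,0,0.58]],[[0,0,0],[0,0,0.6]],[[0,0,0],[0,0,0.6]],[[0,0,0],[0,0,0.6]],[[0,0,0],[0,0,0.6]]]}}

```text
time_s: 18.12
position: [0.4905, -0.2415, 0.0528]
tcp_rot: [[0.888, -0.459, -0.0], [-0.459, -0.888, 0.0], [-0.0, -0.0, -1.0]]
force: [-2.5, 2.5, 11.3]
opening: 0.424
```

Call:
{"name": "servo_tool", "arguments": {"targets": [[[0,0,0],[0,0,0]],[[0,0,0],[0,0,0]],[[0,0,0],[0,0,0]],[[0,0,0],[0,0,0]],[[0,0,0],[0,0,0]],[[0,0,0],[0,0,0]],[[0,0,0],[0,0,0]],[[0,0,0],[0,0,0]]]}}

```text
time_s: 19.12
position: [0.4904, -0.2415, 0.0528]
tcp_rot: [[0.888, -0.459, -0.0], [-0.459, -0.888, 0.0], [-0.0, -0.0, -1.0]]
force: [-3.2, 0.9, 11.3]
opening: 0.427
```

```bash
python3 - <<'E'
from h import *
s,Ks,Ts=cap("side"); a,Ka,Ta=cap("scene"); np.savez("pics/side7.npz",im=s,K=Ks,T=Ts); np.savez("pics/scene7.npz",im=a,K=Ka,T=Ta)
P=[[.635,-.2255,.077]]; u=proj(Ks,Ts,P)[0]; v=proj(Ka,Ta,P)[0]; print(u,v)
def crop(im,c,w,h,f): x,y=int(c[0]),int(c[1]); return cv2.resize(im[y-h//2:y+h//2,x-w//2:x+w//2],(w*f,h*f),interpolation=cv2.INTER_CUBIC)
cv2.imwrite("pics/c7.png",np.vstack([crop(s,u,80,36,8),crop(a,v,80,36,8)]))
print(telemetry.read_state()["moment"])
E
```

```text
[314.50748973 269.88895843] [249.00513011 209.75178461]
[0.62782583 0.19181613 0.17103151]
```

View pics/c7.png

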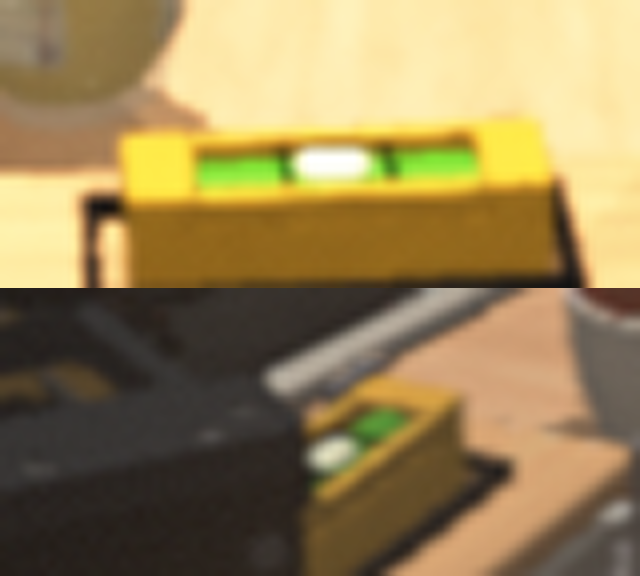

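In the side crop (8×) the lines are at 285 and 391 and the bubble at 332, so it is about 1 mm past the middle on the hinge side. I'll measure this more finely and take several frames to average out noise.

```bash
cat > bub.py <<'E'
from h import *
def meas(s,K,T,dbg=False):
    u=proj(K,T,[[.635,-.2255,.077]])[0]; x0,y0=int(u[0])-20,int(u[1])-8
    f=8; S=cv2.resize(s[y0:y0+16,x0:x0+44],None,fx=f,fy=f,interpolation=cv2.INTER_CUBIC).astype(float)
    w=np.clip(S[...,[0,2]].min(2)-120,0,None)   # white bubble: blue and red both high
    n,l,st,_=cv2.connectedComponentsWithStats((w>0).astype(np.uint8)); 
    i=1+np.argmax(st[1:,4]); ys,xs=np.where(l==i); wt=w[ys,xs]; bx,by=(xs*wt).sum()/wt.sum(),(ys*wt).sum()/wt.sum()
    # profile along vial direction (slope from world x of tray)
    a,b=proj(K,T,[[.635-.03*.9925,-.2255-.03*.122,.077],[.635+.03*.9925,-.2255+.03*.122,.077]]); sl=(b-a)[1]/(b-a)[0]
    X=np.arange(S.shape[1]); prof=[]
    for off in range(-8,9,2):
        Y=(by+off+sl*(X-bx)).clip(0,S.shape[0]-1); prof.append(cv2.remap(S[...,1].astype(np.float32),X[None].astype(np.float32),Y[None].astype(np.float32),1)[0])
    p=np.mean(prof,0); L=[]
    for c in (bx-52,bx+52):
        r=np.arange(int(c)-28,int(c)+29); q=p[r]; j=r[np.argmin(q)]
        r=np.arange(j-10,j+11); q=p[r]; d=np.clip(q.max()*.5+q.min()*.5-q,0,None); L.append((r*d).sum()/d.sum())
    if dbg: print("bx",bx,"lines",L,"sl",sl,st[i],np.round(p[::8]))
    return -(bx-sum(L)/2)/(L[1]-L[0])*.022   # + = away from knob (image left)
if __name__=="__main__":
    v=[]
    for i in range(3):
        s,K,T=cap("side"); v.append(meas(s,K,T,i==0))
    print("bubble mm",np.round(np.array(v)*1000,2)); st=telemetry.read_state(); print(st["time_s"],st["position"],st["force"])
E
python3 bub.py
```

```text
bx 178.74190857413737 lines [np.float64(143.14446836025948), np.float64(210.75015050694984)] sl -0.045119494927185276 [    0     0   352    52 15598] [145. 150. 166. 180. 199. 218. 230. 237. 237. 236. 234. 234. 235. 236.
 237. 237. 236. 233. 232. 234. 237. 236. 237. 237. 237. 235. 234. 234.
 236. 236. 237. 239. 239. 238. 236. 235. 234. 234. 232. 231. 232. 232.
 232. 231.]
bubble mm [-0.58 -1.17 -0.53]
19.375 [ 0.49042356 -0.24152952  0.05278587] [-3.18847841  1.00952552 11.19153982]
```

```bash
python3 - <<'E'
t=open("bub.py").read()
t=t.replace("w=np.clip(S","w=np.clip(S",1).replace("    n,l,st,_=","    w[:48]=0; w[120:]=0; w[:,:30]=0; w[:,330:]=0\n    n,l,st,_=")
open("bub.py","w").write(t)
E
python3 bub.py
```

```text
bx 171.5816913317148 lines [np.float64(124.1593933673976), np.float64(229.12127489509717)] sl -0.045119494927185276 [ 133   66   79   37 2458] [235. 236. 236. 230. 209. 202. 209. 211. 209. 208. 213. 218. 217. 215.
 207. 156. 153. 220. 253. 254. 254. 254. 253. 253. 253. 250. 230. 200.
 145. 132. 178. 204. 206. 212. 217. 215. 212. 211. 208. 196. 204. 227.
 235. 236.]
bubble mm [1.06 1.07 1.06]
19.525 [ 0.49043409 -0.24153807  0.05279585] [-2.44743994  2.07305199 11.51994485]
```

Call:
{"name": "servo_tool", "arguments": {"targets": [[[0,0,0],[0,0,-0.035]],[[0,0,0],[0,0,-0.07]],[[0,0,0],[0,0,-0.07]],[[0,0,0],[0,0,-0.07]],[[0,0,0],[0,0,-0.07]],[[0,0,0],[0,0,-0.07]],[[0,0,0],[0,0,-0.07]],[[0,0,0],[0,0,-0.07]],[[0,0,0],[0,0,-0.07]],[[0,0,0],[0,0,-0.07]],[[0,0,0],[0,0,-0.07]],[[0,0,0],[0,0,-0.07]]]}}

```text
time_s: 21.02
position: [0.4904, -0.2416, 0.0528]
tcp_rot: [[0.918, -0.397, -0.0], [-0.397, -0.918, 0.0], [-0.0, -0.0, -1.0]]
force: [-2.3, 0.5, 12.4]
opening: 0.43
```

Call:
{"name": "servo_tool", "arguments": {"targets": [[[0,0,0],[0,0,0]],[[0,0,0],[0,0,0]],[[0,0,0],[0,0,0]],[[0,0,0],[0,0,0]],[[0,0,0],[0,0,0]],[[0,0,0],[0,0,0]],[[0,0,0],[0,0,0]],[[0,0,0],[0,0,0]]]}}

```text
time_s: 22.02
position: [0.4904, -0.2416, 0.0528]
tcp_rot: [[0.918, -0.397, -0.0], [-0.397, -0.918, 0.0], [-0.0, -0.0, -1.0]]
force: [-3.3, 0.8, 12.0]
opening: 0.43
```

```bash
python3 bub.py
```

```text
bx 176.795861421579 lines [np.float64(125.32412730549449), np.float64(228.90831017968355)] sl -0.045119494927185276 [ 138   64   79   37 2414] [236. 236. 236. 229. 216. 208. 208. 214. 218. 216. 215. 214. 213. 212.
 206. 154. 136. 198. 245. 252. 252. 253. 253. 253. 253. 252. 245. 218.
 156. 146. 193. 215. 215. 214. 213. 212. 208. 208. 208. 197. 205. 228.
 235. 236.]
bubble mm [0.07 0.08 0.07]
22.175 [ 0.49041186 -0.241609    0.05280509] [-3.52410093  2.10552867 11.15309336]
```

```bash
python3 -c "
from h import *
s,K,T=cap('side'); cv2.imwrite('pics/s8.png',cv2.resize(s[185:330,240:430],(760,580),interpolation=2))"
```

```text
(no output)
```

View pics/s8.png

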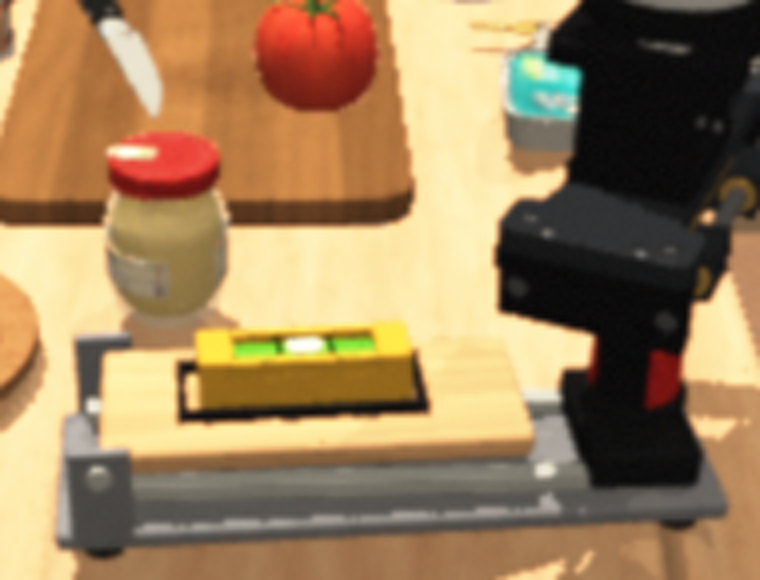

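The final view shows the level lying flat inside the tray, nearer the knob-end wall, with the bubble at (305,345) between its lines at about 280 and 333. The gripper still holds the knob, and the jar and tin stand where they were. Handing in.

```bash
python3 -c "
from h import *
print(order.hand_in(), telemetry.read_state()['force'])"
```

```text
the job is handed in; nothing more can be done
the job is handed in; nothing more can be done
```

I laid the spirit level in the tray, pressed it down with about 22 N and let go of it. Then I gripped the foot knob, pushed it in and turned it about 0.53 rad clockwise in all, including a 0.07 rad turn back after a small overshoot. I handed the job in at about 22 s, still holding the knob.

**Last checks:**
- **Bubble:** it stood 0.07 mm from the middle in three side-camera frames, after about 2 s of settling.
- **Knob:** it had moved down about 6 mm against 11–12 N. The stop needs 7 N, so it was right in.
- **Level:** the pictures show it flat inside the tray, but close to the knob-end wall rather than centred. The height at which it touched down matches the tray floor, not a wall.
- **Jar and tin:** the jar and the visible part of the tin stood where they were in the last view.

**What disagreed:**
- **Turn angle:** the 0.53 rad turn is slightly under the stated range of 0.55–1.15 rad. The 0.02 rad gap is worth about 0.3 mm of bubble. The knob may have turned slightly as the jaws closed on it, but I did not check that.
- **Tray tilt:** from the two camera views I got 0.061 rad at the start, and from the touch-down height 0.078 rad. I set the tool to 0.085 rad before either was settled, and kept it there.

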